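# Put the wide scraper away in the drop-front cabinet

### The arm

A 6-joint arm with a two-finger parallel gripper is mounted at the origin on the work surface. World frame = base frame: x ahead of the robot, y to its left, z up, the work surface at z = 0. Lengths are in m, angles in rad, forces in N, time in s.
With the tool pointing down it reaches from about 0.35 to 0.725 m from the base axis. Payload 4.3 kg.
Tool frame: the origin (TCP) lies on the centre line of the jaws, within the pads' length; the fingertips stand 8 mm ahead of it and the grasp point (between the pads) lies 11 mm behind it; z points along the fingers, y is the line along which they close (so a half turn about z gives the same grasp; the last joint's range is limited). The gripper opens to 85 mm and grips with 20 to 120 N. Pads are 22 mm wide; open, the fingers measure 114 mm over their backs; the gripper's body (76 mm by 85 mm) begins 54 mm behind the grasp point. The pads swing forward as they close: fully open they stand 13 mm farther back than shut.
Start: joints at [-0.11, 0.377, 0.081, 1.274, 0, 1.46], TCP at [0.575, 0, 0.239] pointing down, gripper open.
Joint ranges: [-2.72, 2.72], [-0.84, 1.66], [-1.02, 1.22], [-1.77, 2.12], [-1.37, 1.28], [-3.14, 3.14]. Speed limits (rad/s): [2.57, 2.57, 3.14, 3.14, 3.14, 3.14].

### API

Orientations are given as a rotation vector (axis times angle).
In Python, from station import arm, cams, workorder gives the robot as it stands. The module is installed in compiled form; this text tells all that it offers.
- The arm moves only by the shell command python3 -m jog 'ROWS'. ROWS is JSON, a list of rows, each a list of 3 entries, a list of its own where there are three numbers: the shift along the tool's x, y, z as a fraction of full scale, then the turn, a rotation vector about the tool's x, y, z as a fraction of full scale, then the closure, from 0 (fully open) to 1 (shut). In form: [[[dx, dy, dz], [rx, ry, rz], claw], ...]. A call has 1 to 8 rows; each row is the pose to reach, as a shift and turn from the pose commanded when the call began, along the tool's axes at that moment; what a row does not reach only later rows make up. Full scale, the value 1, is 100 mm for a shift and pi/2 rad for a turn. A row lasts 1/12 s, in which the tool goes at most 41.7 mm and 7.16 degrees, less where a joint would pass 70% of its speed; a pose out of reach is approached as far as the arm can. A call with a number of a shift or a turn outside -1 to 1 is refused whole. A call with a gripper value outside its range is refused whole. The fingers move at their own pace and stop on an object; the grip force is fixed at half the most. Time passes only in rows, so rows that repeat a pose let the fingers close. It gives the time, the measured TCP pose, the force, the opening and the grip force at its end, in the units of the state.
- arm.sense(): the state, without advancing time (a new reading comes with each control period).
- cams.capture(name): name is "scene" or "side" or "wrist"; returns a dict with "image" (420x560x3 uint8, red, green, blue), "z_map" (420x560 float32, m along the optical axis (not along the pixel's ray), 0 where there is no reading), "fovy" (degrees; the focal length in pixels is half the picture's height over the tangent of half this angle, whatever the lens; pixels are square), "cx", "cy" (the principal point, pixels), "k1" (the pictures are not rectified: a ray, as slopes to the right and down, at radius r is drawn at 1 + k1 r^2 times it, then the intrinsics apply), "xyz" and "orientation" of the camera in the world. Camera axes: x right, y down, z forward; pixel columns grow to the right and rows downward; lengths in m; the calibration is good to about 2 mm. A picture is of the moment at which its call begins.
- workorder.job_done(): hands the job in; it is judged then, once.
The state is a dict: "clock": time; "q": joint angles; "qvel": joint speeds; "tau": joint torques, N m; "position": TCP position; "orientation": TCP orientation; "contact_force": force on the tool from outside, world axes, zero at the start; "moment": the same for the moment, N m; "opening": finger opening in m; "finger_force": force on a finger pad.
Only numpy, scipy, OpenCV 4.12 (cv2) and the standard library are available. Lean on these libraries where they do the work, as an engineer would, in place of code of your own. Each camera call takes 0.05 s, during which the arm holds its last target. There are 200 camera calls.

### The job

Pull the cabinet's front door down, slide the wide scraper blade-first all the way into the wide slot of the rack inside, let go of it, and push the door back up until it is fully shut. Leave everything else on the bench where it is.

Things in the scene. Friction and masses are not known exactly. Their poses are not given: they have to be found in the camera images.
- cabinet: Fixed plywood cabinet with a wire-grille roof (bars 42 apart), 200 deep (x), 310 wide (y), 214 high, open behind the door (all sizes here in mm). Origin: middle of its front plane (sides end there, the roof begins 30 behind it), at bench level; x inward (away from the robot), z up. Inside: floor at z = 55, underside of the roof at z = 206, side walls 12 thick. The shut door fills x from -15 to -1.
- door (a joint): Bottom-hinged plywood front door, 14 thick, 310 wide, panel 168 tall above the hinge line. 0 = shut, grows as the top comes down towards the robot, 1.5 rad = fully open, nearly level. Stiff hinge: it stays where it is left (about 3 to 6 N at the bar). May start slightly ajar. Sizes in mm.
- door_bar (a point): Middle of the door's steel pull bar: round, 12 mm in diameter, 98 free length between its two legs, parallel to the cabinet's y axis, in the plane of the door and 42 beyond its top edge (36 free gap, and about the same above the roof when shut). 210 from the hinge line.
- door_hinge (a point): Middle of the door's hinge line (along the cabinet's y axis), 46 mm above the bench and 8 mm in front of the cabinet's origin.
- slot (a point): Centre of the mouth of the wooden rack's wide slot, 96 mm above the bench, 118 inward of the cabinet's front plane, sideways place varies; axes as the cabinet's (x inward). Slot level, 66 wide, 11 high (mouth flared to 27), 64 deep, top partly open. In front a rail 14 wide, 75 long, top 14 below this point, carries the handle. A narrow slot (32 wide) with its own rail lies 59 to the +y side.
- scraper: Wide scraper lying flat, 170 mm long: wooden handle with steel end, 90 x 26 wide x 28 thick, then a neck and a steel blade 60 wide, 3 thick, at the handle's mid-thickness. Origin: underside of the handle's centre; x points towards the blade, z up. Centre of mass 13 ahead of the origin. With the blade at the slot's end the handle's rear is 12 inside the cabinet's front.
- scraper_tip (a point): Middle of the scraper's blade edge: 125 mm ahead of the scraper's origin and 14 mm above its underside.
- knife: Narrow putty knife, same length and handle as the scraper but with a blade only 25 mm wide. Origin and axes as the scraper's. Bystander.
- tape: Tape measure, 34 x 70 x 50 mm. Origin: centre of underside. Bystander.
- offcut: Wood offcut, 50 x 140 x 19 mm. Origin: centre of underside. Bystander.
- jar: Glass jar, 66 mm diameter, 85 mm high. Origin: centre of underside. Bystander.
- glue: White glue bottle, 60 mm diameter, 170 mm high. Origin: centre of underside. Bystander.
- hammer: Hammer lying along its x axis. Bystander.
- driver: Screwdriver lying along its x axis. Bystander.

How it is judged:
On the way, in this order (a step that is already met when the one before it is completed fails the run):
1. the door has been pulled down (past 1.2 rad) (value of joint door above 1.2 rad), for 0.2 s.
2. the scraper's blade is home in the wide slot (at least 45 mm in), with the door still down (x of scraper_tip in the frame of slot above 0.045 m and y of scraper_tip in the frame of slot between -0.012 and 0.012 m and z of scraper_tip in the frame of slot between -0.008 and 0.008 m and angle between the x axis of scraper and the x axis of slot, either way round below 0.17 rad and value of joint door above 1 rad), for 0.2 s.
At the end, for the whole second after the job is handed in: The door is shut (within 0.05 rad) and the scraper lies still inside with its blade edge at least 45 mm inside the mouth of the wide slot, within 12 mm sideways and 8 mm in height of its middle, aligned within 10 degrees (x of scraper_tip in the frame of slot above 0.045 m and y of scraper_tip in the frame of slot between -0.012 and 0.012 m and z of scraper_tip in the frame of slot between -0.008 and 0.008 m and angle between the x axis of scraper and the x axis of slot, either way round below 0.17 rad and value of joint door below 0.05 rad and linear speed of scraper below 0.02 m/s); the robot touches nothing.
It fails at once if another thing on the bench was moved by more than 30 mm (distance of any of knife, tape, offcut, jar, glue, hammer, driver from where it was at the start of the episode above 0.03 m).
It also fails if it takes over 72 s, if anything falls off the work surface, if the arm or the gripper's body presses on something with over 40 N, if the wrist force passes 120 N, or if a joint passes its speed limit or range.

## Working session

There is one attempt and no reset: what is moved stays moved. The work goes in short steps, Python scripts to look and compute and a shell command to move; the robot and the scene stay as the last step left them, time stands still between calls to the robot, and variables do not carry over. Pictures are saved under pics/ and viewed, at most 10 in all, crops included, and the job is handed in when it is done.

```bash
mkdir -p pics; cat > h.py <<'E'
import numpy as np, cv2
from scipy.spatial.transform import Rotation as R
from station import arm, cams, workorder
def pts(c):
    "world xyz per pixel"
    h,w=c["z_map"].shape; f=h/2/np.tan(np.radians(c["fovy"])/2)
    K=np.array([[f,0,c["cx"]],[0,f,c["cy"]],[0,0,1]])
    v,u=np.mgrid[:h,:w].astype(float)
    s=cv2.undistortPoints(np.stack([u,v],-1).reshape(-1,1,2),K,np.array([c["k1"],0,0,0.])).reshape(h,w,2)
    d=np.dstack([s,np.ones((h,w))])@R.from_rotvec(c["orientation"]).as_matrix().T
    return d,c["z_map"][...,None]*d+np.array(c["xyz"])
def grab(n,fn=None):
    c=cams.capture(n)
    if fn: cv2.imwrite("pics/"+fn,c["image"][...,::-1])
    d,P=pts(c); return c,d,P
E
python3 - <<'E'
from h import *
print(arm.sense())
for n in("scene","side"):
    c,d,P=grab(n,n+"0.png"); print(n,c["xyz"],c["orientation"],c["fovy"],c["k1"]); np.savez(n+"0",img=c["image"],z=c["z_map"],P=P,d=d,o=c["xyz"])
E
```

```text
{'clock': 0.0, 'q': array([-1.10302874e-01,  3.78072598e-01,  7.96170244e-02,  1.27436663e+00,
       -2.61595411e-06,  1.46049030e+00]), 'qvel': array([-0.00243761, -0.00158446,  0.00034524,  0.00064212, -0.00143216,
        0.0009884 ]), 'tau': array([ 5.03441061e-04, -4.63600910e+01,  2.69876987e+01,  2.07655923e-02,
       -6.74222474e-05, -6.15417605e-06]), 'position': array([5.74369663e-01, 7.34214354e-05, 2.38351953e-01]), 'orientation': array([-2.22032039e+00, -2.22032739e+00,  1.99101132e-03]), 'contact_force': array([ 0.95503705,  0.74360008, -0.28715749]), 'moment': array([0.01639133, 0.04341634, 0.03310836]), 'finger_force': 0.0, 'opening': 0.08526850584926411}
scene [ 1.44880087 -1.23627661  1.18206243] [-2.07727408 -0.69594879  0.34340237] 42.02372415282973 0.07383534680086794
side [-0.09225785  0.86393644  0.99136116] [-0.80269928  2.44083259 -1.21443948] 47.95412427092828 -0.06735207075256018
```

View pics/scene0.png

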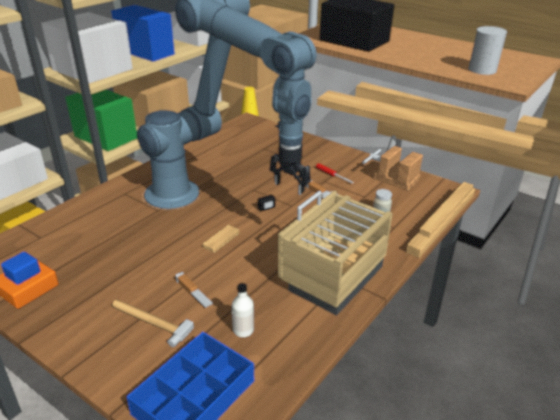

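View pics/side0.png

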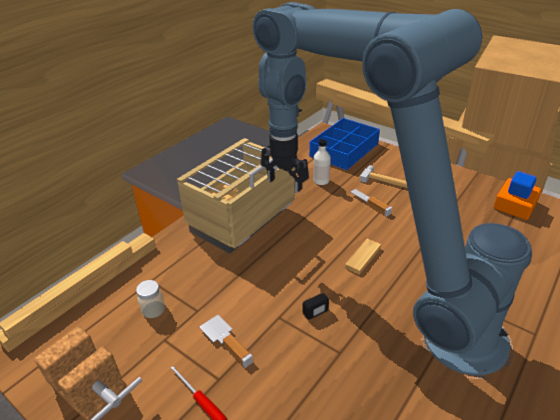

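The side view shows the wide scraper with blade near (215,328) and handle end near (247,360), and the cabinet around (240,190). The scene view shows the cabinet at (335,245), its bar at (313,203), the knife at (193,290), hammer, glue and offcut.

```bash
python3 - <<'E'
from h import *
S=np.load("side0.npz");C=np.load("scene0.npz")
def sub(D,x0,x1,y0,y1): 
    return D["P"][y0:y1,x0:x1].reshape(-1,3),D["img"][y0:y1,x0:x1].reshape(-1,3)
# bench bias
p,_=sub(S,250,290,300,330);print("bench z",np.median(p[:,2]),p[:,2].std())
# scraper
p,c=sub(S,195,260,308,372); m=(p[:,2]>.006)&(p[:,2]<.05); q=p[m]
hsv=cv2.cvtColor(c[None],cv2.COLOR_RGB2HSV)[0][m]
print("scr n",m.sum(),cv2.minAreaRect(q[:,:2].astype(np.float32)),q[:,2].max())
b=hsv[:,1]<60; print("grey",b.sum(),q[b].mean(0),cv2.minAreaRect(q[b][:,:2].astype(np.float32)))
h=q[q[:,2]>.02];print("hi",len(h),h.mean(0),cv2.minAreaRect(h[:,:2].astype(np.float32)))
# cabinet top
for n,D,r in(("side",S,(170,310,125,260)),("scene",C,(265,400,180,310))):
    p,c=sub(D,*r)
    print(n,"z hist",np.histogram(p[:,2],bins=np.arange(0,.3,.01))[0])
    m=(p[:,2]>.196)&(p[:,2]<.222)&(p[:,0]>.45); hsv=cv2.cvtColor(c[None],cv2.COLOR_RGB2HSV)[0]
    w=m&(hsv[:,1]>70)
    (cx,cy),s,a=cv2.minAreaRect(p[w][:,:2].astype(np.float32)); print(w.sum(),(cx,cy),s,a,cv2.boxPoints(((cx,cy),s,a)).round(3).tolist())
    b=(p[:,2]>.235)&(p[:,2]<.275)&(hsv[:,1]<70); print("bar?",b.sum(),p[b].mean(0) if b.any() else 0, p[b].min(0),p[b].max(0))
E
```

```text
bench z 0.0010016677350028202 0.049496540560604485
scr n 1016 ((0.49371835589408875, 0.3572081923484802), (0.1412738859653473, 0.18691779673099518), 45.531898498535156) 0.033767999430806994
grey 614 [0.51140152 0.36233161 0.0173331 ] ((0.48362842202186584, 0.3653768301010132), (0.06105194240808487, 0.17719930410385132), 80.0306625366211)
hi 379 [0.44337681 0.37648836 0.02732548] ((0.47944748401641846, 0.3624376058578491), (0.05201849341392517, 0.16905808448791504), 83.05052185058594)
side z hist [3019  108   83   36  116  361  277  284  349  397  398  460  423  399
  335  325  320  341  325  300  536 1140   23   15   28   81   87   44
   37]
1394 (0.7801697254180908, -0.030693084001541138) (0.31794220209121704, 0.22618064284324646) 89.88104248046875 [[0.6669999957084656, -0.1889999955892563], [0.8930000066757202, -0.1899999976158142], [0.8939999938011169, 0.12800000607967377], [0.6669999957084656, 0.1289999932050705]]
bar? 193 [0.62240399 0.00358587 0.25955192] [ 0.51733919 -0.07462456  0.23573177] [0.68180366 0.03194345 0.2748429 ]
scene z hist [3836  332  353  247  218  634  447  478  614  430  516  508  500  453
  302  289  236  384  411  354  796 1413   19   23   31   89   72   20
   14]
1802 (0.7812175154685974, -0.03121916949748993) (0.32020148634910583, 0.22275549173355103) 89.99493408203125 [[0.6700000166893005, -0.19099999964237213], [0.8930000066757202, -0.19099999964237213], [0.8930000066757202, 0.1289999932050705], [0.6700000166893005, 0.1289999932050705]]
bar? 192 [ 0.65948558 -0.0291651   0.25671665] [ 0.51748235 -0.09833911  0.23531811] [0.68575915 0.03006606 0.27440782]
```

```bash
python3 - <<'E'
from h import *
S=np.load("side0.npz");C=np.load("scene0.npz")
a=cv2.resize(S["img"][120:380,170:350,::-1],None,fx=2.2,fy=2.2,interpolation=2)
b=cv2.resize(C["img"][150:320,260:410,::-1],None,fx=2.6,fy=2.6,interpolation=2)
o=np.zeros((max(a.shape[0],b.shape[0]),a.shape[1]+b.shape[1],3),np.uint8);o[:a.shape[0],:a.shape[1]]=a;o[:b.shape[0],a.shape[1]:]=b
print(o.shape);cv2.imwrite("pics/crop1.png",o)
E
```

```text
(572, 786, 3)
```

View pics/crop1.png

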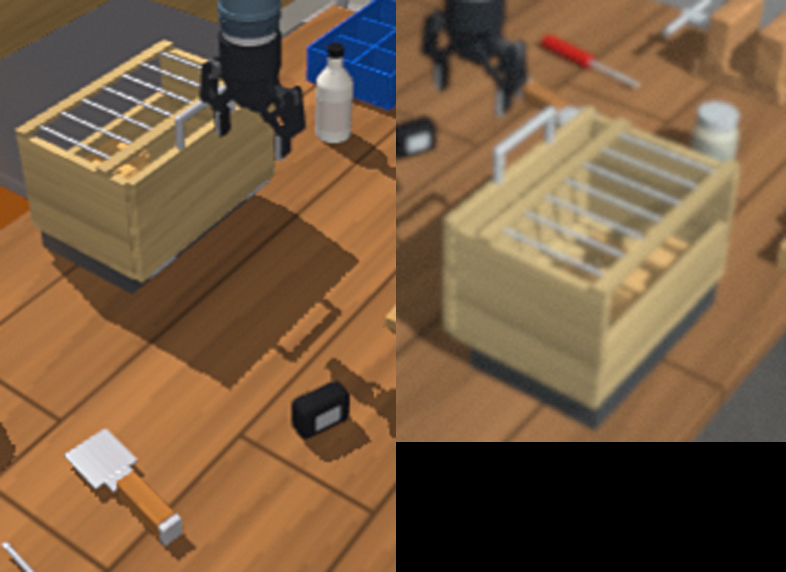

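The crops show the scraper with its blade towards the cabinet, the handle running from (125,480) to (175,535). The cabinet stands nearly square to the world axes, and the pull bar is clear at the front top.

```bash
python3 - <<'E'
from h import *
S=np.load("side0.npz");C=np.load("scene0.npz")
def sub(D,x0,x1,y0,y1): 
    p=D["P"][y0:y1,x0:x1].reshape(-1,3);c=D["img"][y0:y1,x0:x1].reshape(1,-1,3)
    return p,cv2.cvtColor(c,cv2.COLOR_RGB2HSV)[0].astype(int)
for n,D,r in(("side",S,(170,310,125,260)),("scene",C,(265,400,180,310))):
    p,h=sub(D,*r)
    m=(p[:,2]>.235)&(p[:,2]<.275)&(h[:,1]<60)&(h[:,2]>110)&(p[:,0]>.6)
    q=p[m];print(n,"bar",m.sum(),np.median(q,0),q[:,1].min(),q[:,1].max(), np.polyfit(q[:,1],q[:,0],1))
    w=(p[:,0]>.6)&(p[:,2]>.06)&(p[:,2]<.19)
    for nm,ax,lo,hi in(("left",1,.105,.145),("right",1,-.21,-.17),("front",0,.64,.70),("back",0,.87,.91)):
        k=w&(p[:,ax]>lo)&(p[:,ax]<hi); 
        if k.sum()>100:
            x=p[k]; o=1-ax
            for _ in range(4):
                A=np.c_[x[:,o],x[:,2],np.ones(len(x))]; s=np.linalg.lstsq(A,x[:,ax],rcond=None)[0]; e=abs(A@s-x[:,ax]); x=x[e<max(.003,np.median(e)*2)]
            print(nm,len(x),"slope_h %.4f slope_z %.4f c %.4f"%tuple(s),"at mid",x.mean(0).round(4))
# scraper masks on image rays
o=S["o"];d=S["d"]
hs=cv2.cvtColor(S["img"],cv2.COLOR_RGB2HSV).astype(int);P=S["P"]
box=np.zeros(P.shape[:2],bool);box[308:372,195:262]=1
z=P[...,2]
hd=box&(z>.018)&(z<.04)&(hs[...,1]>110); bl=box&(z>.006)&(z<.025)&(hs[...,1]<60)&(P[...,0]>.49)
for nm,m,zz in(("handle",hd,.028),("blade",bl,.0155)):
    m=cv2.morphologyEx(m.astype(np.uint8),cv2.MORPH_OPEN,np.ones((2,2)))>0
    R_=(o+(zz-o[2])/d[...,2:]*d)[m][:,:2].astype(np.float32)
    print(nm,m.sum(),R_.mean(0),cv2.minAreaRect(R_),cv2.fitLine(R_,1,0,.01,.01).ravel()[:2])
    print(np.median(P[m],0))
tp=S["P"][290:325,295:335];g=(S["img"][290:325,295:335].max(-1)<60)&(tp[...,2]>.02);print("tape",tp[g].mean(0),tp[g].min(0),tp[g].max(0))
E
```

```text
side bar 77 [0.67406007 0.01169517 0.25962248] -0.06919247892484837 0.03194344752361533 [-0.00711823  0.67390819]
left 1411 slope_h -0.0029 slope_z -0.0008 c 0.1251 at mid [0.779  0.1227 0.1275]
right 302 slope_h -0.0068 slope_z 0.0044 c -0.1694 at mid [ 0.8331 -0.1746  0.1357]
front 1801 slope_h 0.0030 slope_z -0.0225 c 0.6766 at mid [ 0.6738 -0.0191  0.1254]
back 341 slope_h -0.0068 slope_z 0.0495 c 0.8726 at mid [ 0.8789 -0.069   0.1167]
scene bar 154 [ 0.67998839 -0.03204519  0.25805414] -0.09833911032020715 0.030066057082601683 [-0.05443304  0.67433364]
left 722 slope_h 0.0005 slope_z -0.0004 c 0.1123 at mid [0.7812 0.1126 0.1301]
right 1595 slope_h 0.0005 slope_z 0.0004 c -0.1856 at mid [ 0.7867 -0.1852  0.127 ]
front 610 slope_h 0.0006 slope_z -0.0232 c 0.6892 at mid [ 0.6861 -0.0083  0.1302]
back 815 slope_h 0.0013 slope_z -0.0332 c 0.8911 at mid [ 0.8878 -0.0385  0.1015]
handle 293 [0.44359758 0.37701154] ((0.4452221393585205, 0.3775599002838135), (0.0284764152020216, 0.07539216428995132), 78.67305755615234) [ 0.98346484 -0.18109912]
[0.44353103 0.3771202  0.02809684]
blade 515 [0.5275144  0.35840875] ((0.5242286324501038, 0.35905784368515015), (0.0599941723048687, 0.0795745849609375), 78.43904876708984) [ 0.85860884 -0.5126313 ]
[0.5271707  0.3597323  0.01660879]
tape [0.35991457 0.15879808 0.04415713] [0.33637782 0.11828854 0.02019075] [0.38553331 0.18884416 0.0537356 ]
```

```bash
python3 -m jog '[[[0,0,-0.35],[0,0,0],0.5],[[0,0,-0.7],[0,0,0],0.5],[[-0.16,0.3,-0.7],[0,0,0],0.5],[[-0.32,0.6,-0.7],[0,0,0],0.5],[[-0.32,0.95,-0.7],[0,0,0],0.5],[[-0.32,0.95,-0.7],[0,0,0],0.5],[[-0.32,0.95,-0.7],[0,0,0],0.5]]'
python3 - <<'E'
from h import *
c,d,P=grab("wrist","w0.png");print(c["xyz"],c["orientation"])
E
```

```text
clock: 0.68
position: [0.6713, -0.0324, 0.3054]
orientation: [-2.219, -2.218, 0.004]
contact_force: [-1.1, -0.2, -0.2]
opening: 0.0426
finger_force: 0.0
[0.67252126 0.04187303 0.43988261] [ 2.84307848e+00  8.60598852e-04 -5.52941332e-03]
```

View pics/w0.png

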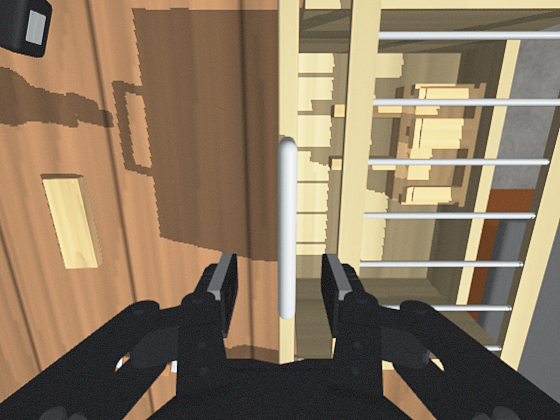

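The wrist view shows the bar, columns 281–297 and rows 137–318, between the fingers at (225,290) and (340,290). The rack is visible through the grille around (435,150).

```bash
python3 - <<'E'
from h import *
c,d,P=grab("wrist");np.savez("w1",img=c["image"],P=P)
b=P[160:250,282:296].reshape(-1,3);b=b[b[:,2]>.23];print("bar",np.median(b,0),b[:,1].min(),b[:,1].max(),b[:,2].max())
e=P[130:330,275:305].reshape(-1,3);e=e[e[:,2]>.24];print("ends",e.min(0),e.max(0))
r=P[60:215,310:500].reshape(-1,3);print(np.histogram(r[:,2],bins=np.arange(.04,.16,.005)))
for lo,hi in((.075,.088),(.1,.13)):
    m=(P[...,2]>lo)&(P[...,2]<hi); m[:60]=0;m[215:]=0;m[:,:310]=0;m[:,500:]=0
    n,l,s,ct=cv2.connectedComponentsWithStats(m.astype(np.uint8))
    for i in range(1,n):
        if s[i,4]>25: q=P[l==i];print(lo,s[i],q.min(0).round(3),q.max(0).round(3))
E
```

```text
bar [ 0.67637295 -0.00968361  0.26137153] -0.04027129219864892 0.04226987163636703 0.4417024518746702
ends [ 0.67107618 -0.09244819  0.24009184] [0.68314525 0.04226987 0.44170245]
(array([   0,    0, 4101, 5361,  213,  212,  233,  272, 1295, 1022, 1861,
        254,  627,  599, 3914,  450,  431,  853,  733,    0,    0,    0,
          0]), array([0.04 , 0.045, 0.05 , 0.055, 0.06 , 0.065, 0.07 , 0.075, 0.08 ,
       0.085, 0.09 , 0.095, 0.1  , 0.105, 0.11 , 0.115, 0.12 , 0.125,
       0.13 , 0.135, 0.14 , 0.145, 0.15 , 0.155]))
0.075 [465  60  12  25 175] [0.876 0.075 0.075] [0.878 0.1   0.088]
0.075 [401  87  13  13 129] [0.807 0.06  0.075] [0.816 0.073 0.088]
0.075 [334 105  13  14 165] [0.732 0.04  0.076] [0.745 0.054 0.084]
0.075 [370 107  43  52 906] [ 0.775 -0.005  0.075] [0.818 0.052 0.088]
0.075 [331 158  12  13 143] [ 0.732 -0.019  0.075] [ 0.745 -0.005  0.084]
0.075 [369 166  39  35 472] [ 0.776 -0.055  0.075] [ 0.818 -0.013  0.088]
0.075 [444 205   8   7  41] [ 0.876 -0.072  0.075] [ 0.878 -0.06   0.088]
0.1 [ 414   60   86   40 1712] [0.807 0.058 0.1  ] [0.881 0.096 0.13 ]
0.1 [ 408  107   92   52 2955] [ 0.807 -0.002  0.1  ] [0.887 0.051 0.13 ]
0.1 [ 402  166   89   46 2097] [ 0.807 -0.063  0.1  ] [ 0.889 -0.007  0.13 ]
```

```bash
python3 -m jog '[[[0,0.05,0.2],[0,0,0],0.5],[[0,0.05,0.4],[0,0,0],0.5],[[0,0.05,0.6],[0,0,0],0.5],[[0,0.05,0.6],[0,0,0],0.6],[[0,0.05,0.6],[0,0,0],1],[[0,0.05,0.6],[0,0,0],1],[[0,0.05,0.6],[0,0,0],1],[[0,0.05,0.6],[0,0,0],1]]'
```

```text
clock: 1.45
position: [0.675, -0.0317, 0.2519]
orientation: [2.22, 2.22, 0.003]
contact_force: [-3.8, 1.3, 5.8]
opening: 0.0099
finger_force: 58.9
```

```bash
python3 -m jog '[[[0,-0.07,0.005],[0,0,0],1],[[0,-0.15,0.01],[0,0,0],1],[[0,-0.25,0.025],[0,0,0],1],[[0,-0.35,0.04],[0,0,0],1],[[0,-0.56,0.09],[0,0,0],1],[[0,-0.755,0.165],[0,0,0],1],[[0,-0.94,0.256],[0,0,0],1],[[0,-0.94,0.256],[0,0,0],1]]'
```

```text
clock: 2.12
position: [0.5775, -0.0319, 0.2248]
orientation: [-2.221, -2.221, 0.003]
contact_force: [-8.0, 0.2, 6.7]
opening: 0.0093
finger_force: 61.6
```

```bash
python3 -m jog '[[[0,-0.18,0.11],[0,0,0],1],[[0,-0.346,0.237],[0,0,0],1],[[0,-0.5,0.38],[0,0,0],1],[[0,-0.638,0.538],[0,0,0],1],[[0,-0.76,0.708],[0,0,0],1],[[0,-0.865,0.89],[0,0,0],1],[[0,-0.91,0.985],[0,0,0],1],[[0,-0.91,0.985],[0,0,0],1]]'
```

```text
clock: 2.78
position: [0.4882, -0.0319, 0.124]
orientation: [-2.22, -2.22, 0.003]
contact_force: [-3.6, 0.4, -2.4]
opening: 0.0095
finger_force: 64.4
```

```bash
python3 -m jog '[[[0,-0.076,0.196],[0,0,0],1],[[0,-0.132,0.398],[0,0,0],1],[[0,-0.168,0.605],[0,0,0],1],[[0,-0.175,0.66],[0,0,0],1],[[0,-0.175,0.66],[0,0,0],1],[[0,-0.175,0.66],[0,0,0],0.65],[[0,-0.175,0.66],[0,0,0],0.65],[[0,-0.175,0.66],[0,0,0],0.65]]'
```

```text
clock: 3.45
position: [0.4753, -0.0324, 0.0609]
orientation: [2.219, 2.219, 0.004]
contact_force: [-0.1, -0.1, -0.2]
opening: 0.0305
finger_force: 0.0
```

```bash
python3 -m jog '[[[0,0,-0.2],[0,0,0],0.65],[[0,0,-0.5],[0,0,0],0.6],[[0,0,-0.8],[0,0,0],0.5],[[0,0,-1.0],[0,0,0],0.4],[[0,0,-1.0],[0,0,0],0.3]]'
python3 - <<'E'
from h import *
c,d,P=grab("side","s2.png")
p=P[150:330,180:330].reshape(-1,3)
m=(p[:,0]>.5)&(p[:,0]<.66)&(abs(p[:,1]+.03)<.1)&(p[:,2]<.12)&(p[:,2]>.02);s=np.polyfit(p[m][:,0],p[m][:,2],1);print(m.sum(),s,"theta",np.pi/2-np.arctan(-s[0]) )
E
```

```text
clock: 3.87
position: [0.4773, -0.0328, 0.1652]
orientation: [2.214, 2.215, 0.01]
contact_force: [1.0, 0.3, 0.3]
opening: 0.0594
finger_force: 0.0
1957 [-0.08579871  0.11330668] theta 1.4852072218175998
```

```bash
cat >> h.py <<'E'
def tool(psi,tilt,flip=1):
    c,s=np.cos(psi),np.sin(psi)
    z=np.array([c*np.sin(tilt),s*np.sin(tilt),-np.cos(tilt)]); y=flip*np.array([-s,c,0])
    return np.c_[np.cross(y,z),y,z]
def rel(p,M,k=(1,),cur=None):
    s=arm.sense(); R0=R.from_rotvec(s["orientation"]).as_matrix() if cur is None else cur[1]
    p0=s["position"] if cur is None else cur[0]
    t=R0.T@(np.array(p)-p0)/.1; r=R.from_matrix(R0.T@M).as_rotvec()/(np.pi/2)
    print("shift",t.round(3),"turn",r.round(3),"n",np.linalg.norm(r)*90)
E
python3 - <<'E'
from h import *
S=np.load("side0.npz");P=S["P"];hs=cv2.cvtColor(S["img"],cv2.COLOR_RGB2HSV).astype(int)
q=P[360:419,165:235];m=(hs[360:419,165:235,1]>120)&((hs[360:419,165:235,0]<5)|(hs[360:419,165:235,0]>172))&(q[...,2]>.008);print("driver",q[m].min(0),q[m].max(0))
q=P[280:320,135:165];m=q[...,2]>.02;print("jar",q[m].min(0),q[m].max(0))
psi=-.2
for f in(1,-1):
    for tilt in (0,.785):
        M=tool(psi,tilt,f);G=np.array([.439,.3775,.025])+(-.026)*np.array([np.cos(psi),np.sin(psi),0])
        tcp=G+.011*M[:,2];print(f,tilt,"tcp",tcp);rel(tcp+[0,0,.14],M)
print(arm.sense()["q"])
E
```

```text
driver [-0.09225785  0.51305465  0.01203015] [0.43953664 0.86393644 0.99136116]
jar [-0.09225785  0.37573946  0.02009919] [0.75452579 0.86393644 0.99136116]
1 0 tcp [0.41351827 0.3826654  0.014     ]
shift [ 4.153 -0.626  0.077] turn [ 0.004  0.005 -0.873] n 78.5362194889541
1 0.785 tcp [0.42113836 0.38112073 0.01721873]
shift [ 4.138 -0.55   0.046] turn [-0.337 -0.413 -0.826] n 88.44975911448033
-1 0 tcp [0.41351827 0.3826654  0.014     ]
shift [ 4.153 -0.626  0.077] turn [ 0.005 -0.004  1.127] n 101.4660550565583
-1 0.785 tcp [0.42113836 0.38112073 0.01721873]
shift [ 4.138 -0.55   0.046] turn [-0.435  0.355  1.064] n 108.26779121752331
[-2.01554532e-01  2.13704363e-01 -3.47352359e-01  1.00091991e+00
  1.60768375e-04  1.36913799e+00]
```

```bash
python3 -m jog '[[[0.3,0,-0.2],[0,0,0],0.45],[[0.65,0,-0.4],[0,0,0],0.45],[[1,0,-0.4],[0,0,0],0.45]]' | head -2
python3 -m jog '[[[0.35,0,0],[0,0,0],0.45],[[0.7,0,0],[0,0,0],0.45],[[1,0,0],[0,0,0],0.45]]' | head -2
python3 -m jog '[[[0.35,-0.1,0],[0,0,0],0.45],[[0.7,-0.2,0],[0,0,0],0.45],[[1,-0.4,0],[0,0,0],0.45]]' | head -2
python3 -m jog '[[[0.35,-0.1,0],[0,0,0],0.45],[[0.7,-0.2,0],[0,0,0],0.45],[[1,-0.2,0],[0,0,0],0.45],[[1,-0.2,0],[0,0,0],0.45],[[1,-0.2,0],[0,0,0],0.45]]'
python3 -m jog '[[[0,0,0],[0,0,-0.07],0.45],[[0,0,0],[0,0,-0.14],0.45],[[0,0,0],[0,0,-0.21],0.45],[[0,0,0],[0,0,-0.28],0.45],[[0,0,0],[0,0,-0.35],0.45],[[0,0,0],[0,0,-0.42],0.45],[[0,0,0],[0,0,-0.42],0.45]]'
python3 - <<'E'
from h import *
print(arm.sense()["q"])
M=tool(-.2,.785);rel([.421,.381,.157],M)
E
```

```text
clock: 4.17
position: [0.4749, 0.0687, 0.2024]
clock: 4.42
position: [0.4724, 0.1702, 0.1989]
clock: 4.67
position: [0.4334, 0.2704, 0.1986]
clock: 5.08
position: [0.4122, 0.3693, 0.1984]
orientation: [2.218, 2.224, -0.001]
contact_force: [-0.2, 0.0, -0.1]
opening: 0.0467
finger_force: 0.0
clock: 5.67
position: [0.4128, 0.3665, 0.1988]
orientation: [-1.382, -2.821, 0.001]
contact_force: [0.9, 0.2, -0.1]
opening: 0.0466
finger_force: 0.0
[ 6.11381991e-01  3.45375078e-01 -7.07781144e-02  1.15547321e+00
 -4.23441547e-04  1.52263444e+00]
shift [0.064 0.154 0.418] turn [-0.178 -0.478 -0.429] n 59.97039267309982
```

```bash
python3 -m jog '[[[0,0,0],[-0.02,-0.06,-0.05],0.45],[[0,0,0],[-0.05,-0.12,-0.11],0.45],[[0,0,0],[-0.07,-0.18,-0.16],0.45],[[0,0,0],[-0.09,-0.24,-0.21],0.45],[[0,0,0],[-0.11,-0.3,-0.27],0.45],[[0,0,0],[-0.13,-0.36,-0.32],0.45],[[0,0,0],[-0.155,-0.42,-0.375],0.45],[[0,0,0],[-0.178,-0.478,-0.429],0.45]]'
python3 -m jog '[[[0,0,0],[0,0,0],0.45]]'
python3 - <<'E'
from h import *
print(arm.sense()["q"])
M=tool(-.2,.785);rel([.421,.381,.127],M)
c,d,P=grab("wrist","w2.png")
E
```

```text
clock: 6.33
position: [0.4127, 0.3676, 0.1998]
orientation: [0.281, 2.371, -0.093]
contact_force: [0.6, 1.0, -1.0]
opening: 0.047
finger_force: 0.0
clock: 6.42
position: [0.4079, 0.3633, 0.1938]
orientation: [0.277, 2.38, -0.103]
contact_force: [-1.9, -1.3, -0.8]
opening: 0.0469
finger_force: 0.0
[ 0.96364175  0.1552039  -0.5862807   0.49604319 -0.68311769  1.07561071]
shift [0.391 0.199 0.549] turn [-0.011 -0.023 -0.016] n 2.7193635907036877
```

View pics/w2.png

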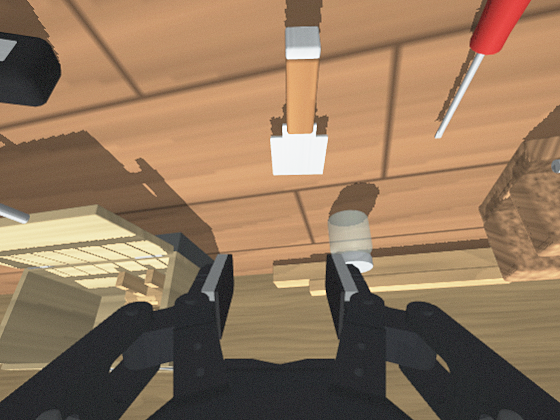

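The wrist view shows the scraper upright in the frame: steel end at (303,42), handle down to (302,130), blade edge at (298,174). It is roughly aligned with the jaws.

```bash
python3 - <<'E'
from h import *
c,d,P=grab("wrist");o=np.array(c["xyz"]);hs=cv2.cvtColor(c["image"],cv2.COLOR_RGB2HSV).astype(int)
print("bench",np.median(P[100:170,220:260,2]), "top",np.median(P[70:110,295:310,2]))
def rays(m,z): return (o+(z-o[2])/d[...,2:]*d)[m][:,:2].astype(np.float32)
z=P[...,2];box=np.zeros(z.shape,bool);box[15:180,265:332]=1
hd=box&(z>.021)&(z<.04); hd[:20]=0
h=rays(hd,.028);r=cv2.minAreaRect(h);print("handle",hd.sum(),r)
bl=box&(z>.008)&(z<.022)&(hs[...,1]<70);bl[:132]=0
b=rays(bl,.0155);rb=cv2.minAreaRect(b);print("blade",rb)
print(cv2.boxPoints(r).round(4).tolist(),cv2.boxPoints(rb).round(4).tolist())
print(cv2.fitLine(h,1,0,.01,.01).ravel())
E
```

```text
bench 0.0005872713199318591 top 0.028310070451278757
handle 2898 ((0.4407670199871063, 0.37493330240249634), (0.02568359300494194, 0.09343412518501282), 78.6988525390625)
blade ((0.5328254699707031, 0.3567439317703247), (0.06008239835500717, 0.0703183114528656), 78.67919158935547)
[[0.39239999651908875, 0.3714999854564667], [0.48410001397132874, 0.3531999886035919], [0.48910000920295715, 0.3783999979496002], [0.39750000834465027, 0.396699994802475]] [[0.4925000071525574, 0.334199994802475], [0.5613999962806702, 0.3203999996185303], [0.573199987411499, 0.37929999828338623], [0.5041999816894531, 0.39309999346733093]]
[ 0.98627836 -0.16509077  0.43474331  0.37571186]
```

```bash
python3 - <<'E'
from h import *
print(arm.sense()["position"]);M=tool(-.1975,.785)
for z in(.1,.04,.0172): rel([.4226,.3786,z],M)
E
```

```text
[0.41148623 0.36634075 0.19804236]
shift [0.61  0.134 0.774] turn [-0.011 -0.023 -0.022] n 3.045925532360126
shift [1.018 0.127 1.214] turn [-0.011 -0.023 -0.022] n 3.045925532360126
shift [1.173 0.125 1.381] turn [-0.011 -0.023 -0.022] n 3.045925532360126
```

```bash
python3 -m jog '[[[0.2,0.05,0.25],[0,-0.01,-0.01],0.45],[[0.4,0.1,0.5],[-0.01,-0.023,-0.022],0.45],[[0.61,0.13,0.77],[-0.01,-0.023,-0.022],0.45],[[0.61,0.13,0.77],[-0.01,-0.023,-0.022],0.45],[[0.61,0.13,0.77],[-0.01,-0.023,-0.022],0.45],[[0.61,0.13,0.77],[-0.01,-0.023,-0.022],0.45]]'
python3 - <<'E'
from h import *
M=tool(-.1975,.785)
for z in(.05,.0172): rel([.4226,.3786,z],M)
E
```

```text
clock: 7.02
position: [0.4256, 0.3813, 0.1038]
orientation: [0.234, 2.343, -0.094]
contact_force: [-0.4, 0.5, 0.6]
opening: 0.0468
finger_force: 0.0
shift [ 0.398 -0.034  0.362] turn [ 0.001  0.002 -0.002] n 0.2628604402830371
shift [ 0.631 -0.034  0.593] turn [ 0.001  0.002 -0.002] n 0.2628604402830371
```

```bash
python3 -m jog '[[[0.2,-0.03,0.18],[0,0,0],0.45],[[0.4,-0.03,0.36],[0,0,0],0.45],[[0.52,-0.03,0.48],[0,0,0],0.45],[[0.6,-0.03,0.56],[0,0,0],0.45],[[0.6,-0.03,0.56],[0,0,0],0.45],[[0.6,-0.03,0.56],[0,0,0],0.45]]'
python3 - <<'E'
from h import *
M=tool(-.1975,.785)
rel([.4226,.3786,.0172],M)
c,d,P=grab("side");cv2.imwrite("pics/s3.png",cv2.resize(c["image"][280:390,180:340,::-1],None,fx=4,fy=4))
E
```

```text
clock: 7.52
position: [0.4218, 0.379, 0.0216]
orientation: [0.232, 2.343, -0.093]
contact_force: [0.1, 0.1, 1.0]
opening: 0.0473
finger_force: 0.0
shift [ 0.025 -0.003  0.037] turn [ 0.002  0.003 -0.001] n 0.28268005672068675
```

View pics/s3.png

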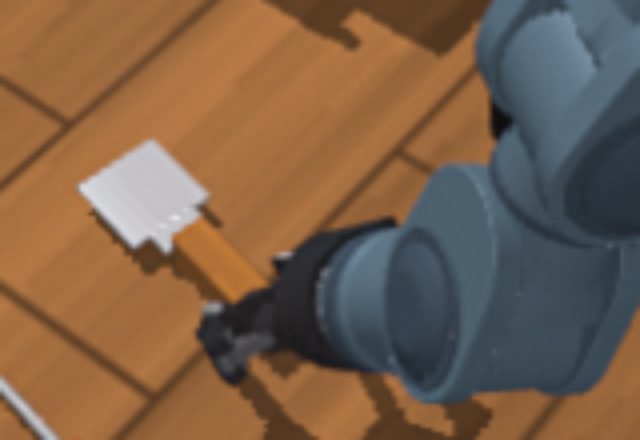

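The side crop shows the jaws straddling the rear half of the handle around (235,330), with the blade clear at (145,190).

```bash
python3 -m jog '[[[0.02,0,0.03],[0,0,0],0.45],[[0.02,0,0.03],[0,0,0],0.7],[[0.02,0,0.03],[0,0,0],1],[[0.02,0,0.03],[0,0,0],1],[[0.02,0,0.03],[0,0,0],1],[[0.02,0,0.03],[0,0,0],1]]'
python3 -m jog '[[[-0.1,0,-0.1],[0,0,0],1],[[-0.3,0,-0.3],[0,0,0],1],[[-0.5,0,-0.5],[0,0,0],1],[[-0.7,0,-0.7],[0,0,0],1],[[-0.9,0,-0.9],[0,0,0],1],[[-0.9,0,-0.9],[0,0,0],1],[[-0.9,0,-0.9],[0,0,0],1]]'
python3 - <<'E'
from h import *
c,d,P=grab("side");cv2.imwrite("pics/s4.png",cv2.resize(c["image"][230:390,180:380,::-1],None,fx=3.5,fy=3.5))
E
```

```text
clock: 8.07
position: [0.4217, 0.3781, 0.0172]
orientation: [0.231, 2.343, -0.094]
contact_force: [-2.3, 0.0, 6.2]
opening: 0.0252
finger_force: 59.6
clock: 8.65
position: [0.4212, 0.3786, 0.1448]
orientation: [0.231, 2.344, -0.092]
contact_force: [-0.1, 0.1, -1.6]
opening: 0.0248
finger_force: 59.1
```

View pics/s4.png

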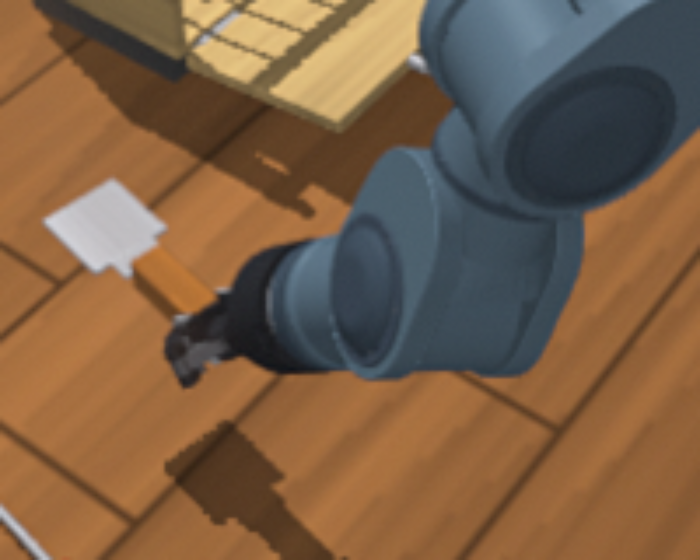

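The side crop shows the scraper held and lifted, blade at (105,225), apparently still level.

```bash
cat >> h.py <<'E'
def blade(c,P,u0,u1,v0,v1,zlo,zhi):
    hs=cv2.cvtColor(c["image"],cv2.COLOR_RGB2HSV).astype(int)
    m=np.zeros(P.shape[:2],bool);m[v0:v1,u0:u1]=1
    m&=(hs[...,1]<60)&(hs[...,2]>120)&(P[...,2]>zlo)&(P[...,2]<zhi)
    q=P[m];
    for _ in range(4):
        A=np.c_[q[:,:2],np.ones(len(q))];s=np.linalg.lstsq(A,q[:,2],rcond=None)[0];e=abs(A@s-q[:,2]);q=q[e<max(.002,2.5*np.median(e))]
    r=cv2.minAreaRect(q[:,:2].astype(np.float32));print(len(q),"plane",s[:2].round(4),"mean",q.mean(0).round(4),r,cv2.boxPoints(r).round(4).tolist())
E
python3 - <<'E'
from h import *
s=arm.sense();print(s["position"])
c,d,P=grab("side");blade(c,P,188,232,278,312,.08,.2)
M=R.from_rotvec(s["orientation"]).as_matrix();M0=tool(-.1975,.785)
# expected tip if rigid: relative to grasp pose
t0=np.array([.4405,.375,0])+[.125*np.cos(.1975),-.125*np.sin(.1975),.014]
print("expected tip",M@M0.T@(t0-[.4217,.3781,.0172])+s["position"])
for p in([.42,.2,.2],): rel(p,tool(0,.785))
E
```

```text
[0.420425   0.37747466 0.14293078]
445 plane [-0.0078  0.037 ] mean [0.53   0.3571 0.1421] ((0.5253117680549622, 0.3567678928375244), (0.06054810807108879, 0.08262056857347488), 78.84788513183594) [[0.4788999855518341, 0.335099995136261], [0.5600000023841858, 0.3190999925136566], [0.5716999769210815, 0.3785000145435333], [0.49059998989105225, 0.3944999873638153]]
expected tip [0.56187165 0.35021972 0.13992952]
shift [-0.651 -1.734 -0.166] turn [-0.089  0.    -0.087] n 11.171044205485813
```

```bash
python3 -m jog '[[[-0.05,-0.15,-0.05],[-0.022,0,-0.022],1],[[-0.12,-0.4,-0.12],[-0.045,0,-0.044],1],[[-0.2,-0.65,-0.2],[-0.067,0,-0.065],1],[[-0.2,-0.9,-0.2],[-0.089,0,-0.087],1],[[-0.2,-1,-0.2],[-0.089,0,-0.087],1]]' | head -3
python3 -m jog '[[[0,-0.25,0],[0,0,0],1],[[0,-0.5,0],[0,0,0],1],[[0,-0.75,0],[0,0,0],1],[[0,-1,0],[0,0,0],1]]' | head -3
python3 -m jog '[[[0,-0.25,0],[0,0,0],1],[[0,-0.5,0],[0,0,0],1],[[0,-0.75,0],[0,0,0],1],[[0,-0.98,0],[0,0,0],1],[[0,-0.98,0],[0,0,0],1]]' | head -3
python3 - <<'E'
from h import *
print(arm.sense()["q"]);rel([.52,-.012,.14],tool(0,.785))
E
```

```text
clock: 9.17
position: [0.3976, 0.2739, 0.1672]
orientation: [-0.002, 2.359, -0.006]
clock: 9.5
position: [0.4125, 0.2008, 0.1979]
orientation: [0.01, 2.391, -0.025]
clock: 9.92
position: [0.4233, 0.1083, 0.2253]
orientation: [0.025, 2.419, -0.038]
[ 0.23600142 -0.4173992  -1.01911229  0.26692299 -0.18925786  0.18695941]
shift [-0.17  -1.157  1.32 ] turn [-0.022 -0.04  -0.004] n 4.116826274224257
```

```bash
python3 -m jog '[[[0,0,0.25],[0,0,0],1],[[-0.05,-0.2,0.5],[-0.01,-0.01,0],1],[[-0.1,-0.4,0.75],[-0.02,-0.03,0],1],[[-0.14,-0.6,0.9],[-0.022,-0.04,0],1],[[-0.17,-0.8,0.95],[-0.022,-0.04,0],1],[[-0.17,-1,0.95],[-0.022,-0.04,0],1],[[-0.17,-1,0.95],[-0.022,-0.04,0],1],[[-0.17,-1,0.95],[-0.022,-0.04,0],1]]'
python3 - <<'E'
from h import *
print(arm.sense()["q"]);rel([.56,-.012,.13],tool(0,.785))
E
```

```text
clock: 10.58
position: [0.5179, 0.008, 0.1919]
orientation: [0.001, 2.4, 0.012]
contact_force: [0.2, 0.0, -1.6]
opening: 0.025
finger_force: 59.9
[-0.18564335 -0.20508611 -1.01967712  0.02485276  0.13296726 -0.13387379]
shift [ 0.107 -0.206  0.739] turn [ 0.005 -0.028 -0.003] n 2.5686807841165504
```

```bash
python3 -m jog '[[[0.05,-0.1,0.25],[0,0,0],1],[[0.1,-0.2,0.5],[0,0,0],1],[[0.1,-0.2,0.74],[0,0,0],1],[[0.1,-0.2,0.74],[0,0,0],1],[[0.1,-0.2,0.74],[0,0,0],1]]'
python3 - <<'E'
from h import *
print(arm.sense()["q"]);M=tool(0,.785);rel([.56,-.012,.13],M);rel([.62,-.012,.099],M)
E
```

```text
clock: 11.0
position: [0.5656, -0.0093, 0.1341]
orientation: [-0.005, 2.41, 0.015]
contact_force: [-0.7, -0.1, -1.6]
opening: 0.0252
finger_force: 59.8
[-0.21102172  0.02040402 -1.01989987 -0.18774539  0.15270965 -0.15801609]
shift [ 0.069 -0.027 -0.007] turn [ 0.008 -0.034 -0.   ] n 3.1556232069502315
shift [-0.171 -0.035  0.624] turn [ 0.008 -0.034 -0.   ] n 3.1556232069502315
```

```bash
python3 -m jog '[[[-0.08,-0.02,0.2],[0,-0.01,0],1],[[-0.16,-0.03,0.4],[0.005,-0.02,0],1],[[-0.25,-0.03,0.53],[0.008,-0.034,0],1],[[-0.25,-0.03,0.53],[0.008,-0.034,0],1],[[-0.25,-0.03,0.53],[0.008,-0.034,0],1],[[-0.25,-0.03,0.53],[0.008,-0.034,0],1]]'
python3 - <<'E'
from h import *
s=arm.sense();print(s["q"]);M=tool(0,.785);rel([.635,-.012,.099],M)
for n in("side","scene","wrist"):
    c,d,P=grab(n,n+"5.png");np.savez(n+"5",img=c["image"],P=P,d=d,o=c["xyz"])
E
```

```text
clock: 11.5
position: [0.6201, -0.0128, 0.1149]
orientation: [0.001, 2.352, -0.002]
contact_force: [0.4, 0.3, -1.8]
opening: 0.025
finger_force: 59.9
[-0.1870421   0.17193907 -0.99463063 -0.37669512  0.1307552  -0.13201285]
shift [0.008 0.008 0.217] turn [-0.001  0.003 -0.   ] n 0.2761047324672718
```

View pics/side5.png

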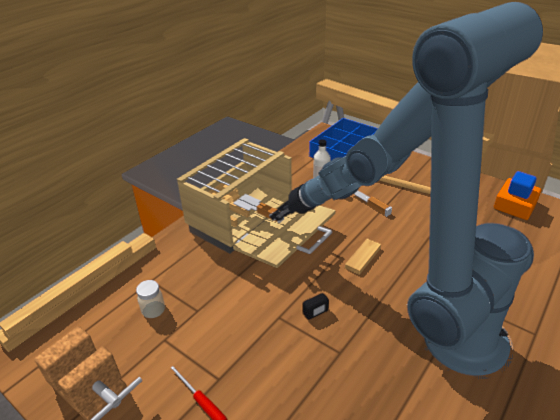

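The side view shows the scraper's blade at about (245,202), entering the open cabinet and level above the rails. The door is down and its bar is at (318,237).

```bash
python3 - <<'E'
from h import *
for n,b in(("side",(228,275,190,222)),("scene",(270,400,170,310)),("wrist",(100,450,0,330))):
    D=np.load(n+"5.npz");print(n)
    try: blade({"image":D["img"]},D["P"],*b,.09,.14)
    except Exception as e: print(e)
    P=D["P"];r=(P[...,2]>.078)&(P[...,2]<.086)&(P[...,0]>.735)&(P[...,0]<.8)&(P[...,1]>-.045)&(P[...,1]<.075)
    q=P[r]
    for lo,hi in((-.03,.006),(.03,.065)):
        k=q[(q[:,1]>lo)&(q[:,1]<hi)]
        if len(k)>10: print("rail",len(k),k[:,1].min(),k[:,1].max(),np.median(k[:,1]),np.median(k[:,2]))
W=np.load("w1.npz")["P"];q=W[(W[...,2]>.078)&(W[...,2]<.086)&(W[...,0]>.735)&(W[...,0]<.745)]
for lo,hi in((-.03,.01),(.03,.065)):
    k=q[(q[:,1]>lo)&(q[:,1]<hi)];print(len(k),np.percentile(k[:,1],[2,50,98]),np.median(k[:,2]))
E
```

```text
side
189 plane [-0.0077 -0.0035] mean [ 0.7309 -0.0091  0.1141] ((0.7278124094009399, -0.010863084346055984), (0.08125696331262589, 0.061206378042697906), 1.410629153251648) [[0.6863999962806702, 0.018699999898672104], [0.6879000067710876, -0.042500000447034836], [0.7692000269889832, -0.04050000011920929], [0.7677000164985657, 0.02070000022649765]]
rail 39 -0.009627014059007899 -2.4970301759963398e-05 -0.0036514547031561984 0.0818607398381953
rail 20 0.0424460979049025 0.055978005940241826 0.04856297276879373 0.08239955726742049
scene
242 plane [-0.0756  0.058 ] mean [ 0.7237 -0.0063  0.1157] ((0.6812302470207214, 0.029851317405700684), (0.1634671837091446, 0.1655855029821396), 7.54960298538208) [[0.5892999768257141, 0.10119999945163727], [0.6111000180244446, -0.06300000101327896], [0.7731000185012817, -0.04149999842047691], [0.7513999938964844, 0.12269999831914902]]
rail 25 -0.02081288139385018 -0.0012379480815745136 -0.010286122730165381 0.08176033785481485
rail 39 0.03778767426805385 0.05868789726015544 0.046161543112308134 0.08251182598648388
wrist
4088 plane [-0.0122 -0.003 ] mean [ 0.6061 -0.0139  0.1144] ((0.7296348810195923, -0.009825330227613449), (0.057299599051475525, 0.2810867130756378), 87.07171630859375) [[0.5878000259399414, -0.031300000846385956], [0.8684999942779541, -0.04560000076889992], [0.8715000152587891, 0.011599999852478504], [0.5906999707221985, 0.026000000536441803]]
rail 172 0.040764369145846364 0.05456173926367545 0.04869825835820006 0.08159157287260574
102 [-0.01904985 -0.01201164 -0.00526791] 0.08209709286291
121 [0.03985664 0.04629403 0.05375039] 0.08182010531028644
```

```bash
python3 -m jog '[[[0,-0.01,0.12],[0,0,0],1],[[-0.025,-0.01,0.26],[0,0,0],1],[[-0.025,-0.01,0.26],[0,0,0],1],[[-0.025,-0.01,0.26],[0,0,0],1],[[-0.025,-0.01,0.26],[0,0,0],1]]'
python3 - <<'E'
from h import *
M=tool(0,.785)
for x in(.68,.72,.724): rel([x,-.0135,.0985],M)
c,d,P=grab("side");blade(c,P,215,275,180,222,.085,.11)
E
```

```text
clock: 12.07
position: [0.6409, -0.0147, 0.0982]
orientation: [0.003, 2.351, -0.003]
contact_force: [-0.8, 0.4, -1.0]
opening: 0.0252
finger_force: 59.9
shift [-0.278  0.013  0.276] turn [-0.002  0.003 -0.001] n 0.33782815938481714
shift [-0.559  0.014  0.56 ] turn [-0.002  0.003 -0.001] n 0.33782815938481714
shift [-0.587  0.015  0.589] turn [-0.002  0.003 -0.001] n 0.33782815938481714
174 plane [-0.0209 -0.0231] mean [ 0.7468 -0.0121  0.0975] ((0.7947437763214111, -0.022367209196090698), (0.06982426345348358, 0.18315468728542328), 77.21942901611328) [[0.697700023651123, -0.03620000183582306], [0.8762999773025513, -0.07670000195503235], [0.8917999863624573, -0.00860000029206276], [0.7131999731063843, 0.03189999982714653]]
```

```bash
python3 -m jog '[[[-0.07,0.01,0.07],[0,0,0],1],[[-0.14,0.01,0.14],[0,0,0],1],[[-0.21,0.01,0.21],[0,0,0],1],[[-0.28,0.01,0.28],[0,0,0],1],[[-0.34,0.01,0.34],[0,0,0],1],[[-0.4,0.01,0.4],[0,0,0],1],[[-0.4,0.01,0.4],[0,0,0],1]]'
```

```text
clock: 12.7
position: [0.7009, -0.0141, 0.0998]
orientation: [0.002, 2.348, -0.003]
contact_force: [0.6, -0.3, -0.3]
opening: 0.0248
finger_force: 60.5
```

Free so far (tip about 40 mm in). Continuing.

```bash
python3 -m jog '[[[-0.05,0,0.05],[0,0,0],1],[[-0.1,0,0.1],[0,0,0],1],[[-0.13,0,0.14],[0,0,0],1],[[-0.15,0,0.16],[0,0,0],1],[[-0.15,0,0.16],[0,0,0],1],[[-0.15,0,0.16],[0,0,0],1]]'
```

```text
clock: 13.2
position: [0.7214, -0.014, 0.0991]
orientation: [0.002, 2.348, -0.003]
contact_force: [1.5, -0.2, 1.8]
opening: 0.025
finger_force: 60.7
```

```bash
python3 -m jog '[[[0,0,0],[0,0,0],0.8],[[0,0,0],[0,0,0],0.5],[[0,0,0],[0,0,0],0.5],[[0,0,0],[0,0,0],0.5],[[0,0,-0.15],[0,0,0],0.5],[[0,0,-0.4],[0,0,0],0.5],[[0,0,-0.7],[0,0,0],0.5],[[0,0,-1],[0,0,0],0.5]]'
python3 -m jog '[[[0,0,0],[0,0,0],0.5]]' | head -2
python3 - <<'E'
from h import *
c,d,P=grab("wrist");cv2.imwrite("pics/w6.png",c["image"][...,::-1]);np.savez("w6",img=c["image"],P=P,d=d,o=c["xyz"]);print(arm.sense()["q"])
E
```

```text
clock: 13.87
position: [0.6467, -0.0135, 0.1667]
orientation: [0.003, 2.355, -0.002]
contact_force: [0.3, -0.3, 1.1]
opening: 0.0427
finger_force: 0.0
clock: 13.95
position: [0.6466, -0.0134, 0.1704]
[-0.17633363  0.10611793 -0.8622246  -0.18242429  0.12212901 -0.12351781]
```

View pics/w6.png

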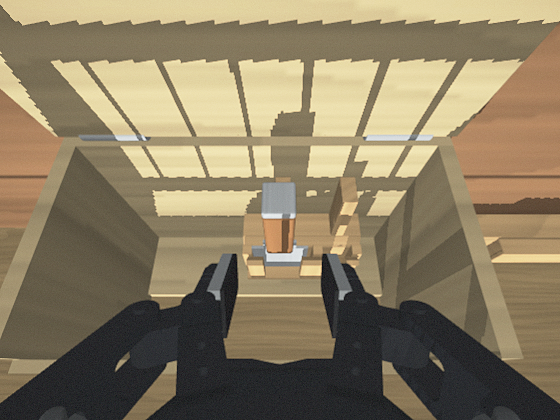

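The wrist view shows the scraper lying on its rail with the blade in the slot; its steel end is at (280,200) and the blade shoulder at (280,257). It is well inside the cabinet front at row 138.

```bash
python3 - <<'E'
from h import *
D=np.load("w6.npz");P=D["P"];q=P[180:250,255:305].reshape(-1,3);k=q[(q[:,2]>.1)&(q[:,2]<.125)&(q[:,0]<.8)]
print(np.percentile(k,[1,50,99],axis=0));r=cv2.minAreaRect(k[:,:2].astype(np.float32));print(r,cv2.boxPoints(r).round(4).tolist())
M=tool(0,.0)
rel([.43,-.03,.2],M)
E
```

```text
[[ 0.69741884 -0.02701485  0.10035015]
 [ 0.71628174 -0.01445684  0.11010611]
 [ 0.77289846 -0.0017394   0.11100057]]
((0.7375549674034119, -0.014285002835094929), (0.08196193724870682, 0.02597312442958355), 0.29361534118652344) [[0.6965000033378601, -0.001500000013038516], [0.6966000199317932, -0.027499999850988388], [0.7785999774932861, -0.02710000053048134], [0.7785000205039978, -0.0010999999940395355]]
shift [ 1.314 -0.17  -1.764] turn [-0.002  0.504 -0.001] n 45.396001406899074
```

```bash
python3 - <<'E'
from h import *
M=np.c_[[0,1,0],[1,0,0],[0,0,-1.]].astype(float)
s=arm.sense();print(s["position"])
rel([.58,-.02,.22],tool(0,.785));rel([.52,-.03,.23],M)
E
```

```text
[ 0.64784458 -0.01368123  0.1696521 ]
shift [ 0.118 -0.066 -0.836] turn [-0.002  0.005 -0.001] n 0.45794682027663175
shift [ 0.468 -0.168 -1.333] turn [0.393 0.395 0.941] n 98.45390829649996
```

```bash
python3 -m jog '[[[0.05,-0.02,-0.3],[0,0,0],0.5],[[0.1,-0.05,-0.6],[0.02,0.02,0.05],0.5],[[0.2,-0.1,-0.9],[0.05,0.05,0.12],0.5],[[0.3,-0.12,-1],[0.08,0.08,0.19],0.5],[[0.4,-0.15,-1],[0.11,0.11,0.26],0.5],[[0.47,-0.17,-1],[0.14,0.14,0.33],0.5],[[0.47,-0.17,-1],[0.17,0.17,0.4],0.5],[[0.47,-0.17,-1],[0.2,0.2,0.47],0.5]]'
python3 - <<'E'
from h import *
M=np.c_[[0,1,0],[1,0,0],[0,0,-1.]].astype(float)
print(arm.sense()["q"]);rel([.478,-.032,.2],M)
E
```

```text
clock: 14.67
position: [0.5436, -0.03, 0.2033]
orientation: [1.064, 2.497, -0.011]
contact_force: [0.8, 0.5, 0.2]
opening: 0.0428
finger_force: 0.0
[-0.09799869  0.0210911  -0.56600157  0.57605269 -0.13243364  0.68054465]
shift [ 0.403 -0.473 -0.215] turn [0.193 0.201 0.479] n 49.906361587893706
```

```bash
python3 -m jog '[[[0.1,-0.1,-0.05],[0.03,0.03,0.07],0.5],[[0.2,-0.2,-0.1],[0.055,0.06,0.14],0.5],[[0.3,-0.3,-0.15],[0.08,0.09,0.21],0.5],[[0.4,-0.47,-0.21],[0.11,0.12,0.28],0.5],[[0.4,-0.47,-0.21],[0.14,0.145,0.35],0.5],[[0.4,-0.47,-0.21],[0.17,0.175,0.42],0.5],[[0.4,-0.47,-0.21],[0.193,0.201,0.479],0.5],[[0.4,-0.47,-0.21],[0.193,0.201,0.479],0.5]]'
python3 - <<'E'
from h import *
M=np.c_[[0,1,0],[1,0,0],[0,0,-1.]].astype(float)
rel([.4753,-.032,.061],M)
c,d,P=grab("wrist");hs=cv2.cvtColor(c["image"],cv2.COLOR_RGB2HSV).astype(int)
m=(hs[...,1]<40)&(hs[...,2]>120)&(P[...,2]>.05)&(P[...,2]<.085)&(P[...,0]<.49)&(P[...,0]>.44);q=P[m];print(len(q),np.median(q,0),q[:,1].min(),q[:,1].max(),np.percentile(q[:,2],95))
E
```

```text
clock: 15.33
position: [0.4811, -0.0341, 0.1994]
orientation: [2.218, 2.223, 0.001]
contact_force: [0.5, -0.0, -0.5]
opening: 0.0429
finger_force: 0.0
shift [ 0.022 -0.06   1.384] turn [0.001 0.    0.001] n 0.15928174775757606
1945 [ 0.47424448 -0.02605008  0.07238171] -0.09369003137309229 0.026995516730374952 0.0740434199429007
```

```bash
python3 -m jog '[[[0,-0.07,0.3],[0,0,0],0.6],[[0,-0.07,0.6],[0,0,0],0.6],[[0,-0.07,0.9],[0,0,0],0.6],[[0,-0.07,0.9],[0,0,0],0.6],[[0,-0.07,0.9],[0,0,0],0.6]]' | head -2
python3 -m jog '[[[0,0.01,0.25],[0,0,0],0.6],[[0,0.01,0.5],[0,0,0],0.6],[[0,0.01,0.5],[0,0,0],0.6],[[0,0.01,0.5],[0,0,0],0.8],[[0,0.01,0.5],[0,0,0],1],[[0,0.01,0.5],[0,0,0],1],[[0,0.01,0.5],[0,0,0],1],[[0,0.01,0.5],[0,0,0],1]]'
```

```text
clock: 15.8
position: [0.4707, -0.0323, 0.1097]
clock: 16.47
position: [0.4714, -0.0331, 0.062]
orientation: [2.214, 2.227, -0.003]
contact_force: [-5.8, -0.8, -1.0]
opening: 0.0098
finger_force: 58.4
```

```bash
python3 -m jog '[[[0,0.02,-0.166],[0,0,0],1],[[0,0.07,-0.371],[0,0,0],1],[[0,0.134,-0.571],[0,0,0],1],[[0,0.22,-0.762],[0,0,0],1],[[0,0.324,-0.944],[0,0,0],1],[[0,0.359,-0.997],[0,0,0],1],[[0,0.359,-0.997],[0,0,0],1]]'
```

```text
clock: 17.05
position: [0.5082, -0.0331, 0.1644]
orientation: [2.212, 2.225, -0.0]
contact_force: [-10.0, -0.4, 9.3]
opening: 0.0097
finger_force: 59.7
```

```bash
python3 -m jog '[[[0,0.127,-0.167],[0,0,0],1],[[0,0.27,-0.32],[0,0,0],1],[[0,0.428,-0.459],[0,0,0],1],[[0,0.6,-0.581],[0,0,0],1],[[0,0.781,-0.685],[0,0,0],1],[[0,0.973,-0.771],[0,0,0],1],[[0,0.973,-0.771],[0,0,0],1]]'
```

```text
clock: 17.63
position: [0.6094, -0.0329, 0.2443]
orientation: [2.207, 2.22, 0.009]
contact_force: [-3.7, 0.2, 10.4]
opening: 0.0093
finger_force: 63.5
```

```bash
python3 -m jog '[[[0,0.2,-0.066],[0,0,0],1],[[0,0.4,-0.11],[0,0,0],1],[[0,0.55,-0.13],[0,0,0],1],[[0,0.65,-0.14],[0,0,0],1],[[0,0.7,-0.14],[0,0,0],1],[[0,0.74,-0.14],[0,0,0],1],[[0,0.76,-0.14],[0,0,0],1],[[0,0.76,-0.14],[0,0,0],1]]'
```

```text
clock: 18.3
position: [0.6803, -0.0329, 0.2571]
orientation: [2.211, 2.223, -0.001]
contact_force: [-10.1, -3.1, 8.3]
opening: 0.0091
finger_force: 62.9
```

```bash
python3 -m jog '[[[0,0.03,0],[0,0,0],1],[[0,0.06,0],[0,0,0],1],[[0,0.06,0],[0,0,0],1]]'
```

```text
clock: 18.55
position: [0.6806, -0.0329, 0.257]
orientation: [-2.215, -2.226, 0.015]
contact_force: [-25.6, -3.0, 15.3]
opening: 0.009
finger_force: 63.8
```

Hard stop reached: the door is shut. Relax, release, lift away.

```bash
python3 -m jog '[[[0,-0.04,0],[0,0,0],1],[[0,-0.04,0],[0,0,0],0.75],[[0,-0.04,0],[0,0,0],0.6],[[0,-0.04,0],[0,0,0],0.6],[[0,-0.04,-0.15],[0,0,0],0.6],[[0,-0.04,-0.45],[0,0,0],0.6],[[0,-0.04,-0.8],[0,0,0],0.6],[[0,-0.04,-0.8],[0,0,0],0.6]]'
python3 - <<'E'
from h import *
c,d,P=grab("wrist","w9.png")
hs=cv2.cvtColor(c["image"],cv2.COLOR_RGB2HSV).astype(int)
m=(hs[...,1]<40)&(hs[...,2]>120)&(P[...,2]>.245)&(P[...,2]<.27);q=P[m];print("bar",len(q),np.median(q,0))
m=(P[...,2]>.1)&(P[...,2]<.125)&(abs(P[...,1]+.013)<.014)&(P[...,0]>.69)&(P[...,0]<.76);q=P[m];print("handle",len(q),np.percentile(q,[1,50,99],axis=0) if len(q) else 0)
c,d,P=grab("side")
p=P[150:260,180:330].reshape(-1,3);m=(p[:,0]>.65)&(p[:,0]<.685)&(abs(p[:,1]+.03)<.13)&(p[:,2]<.19)&(p[:,2]>.06);print("door slope",m.sum(),np.polyfit(p[m][:,2],p[m][:,0],1))
E
```

```text
clock: 19.22
position: [0.6864, -0.0315, 0.3421]
orientation: [2.203, 2.217, 0.017]
contact_force: [-0.1, -0.2, 2.6]
opening: 0.0341
finger_force: 0.0
bar 2320 [ 0.68192005 -0.02505564  0.26104844]
handle 607 [[ 0.69894373 -0.02678087  0.10181834]
 [ 0.71557352 -0.01448414  0.10988116]
 [ 0.75933929 -0.00268294  0.11185871]]
door slope 1856 [-0.00162812  0.6754494 ]
```

View pics/w9.png

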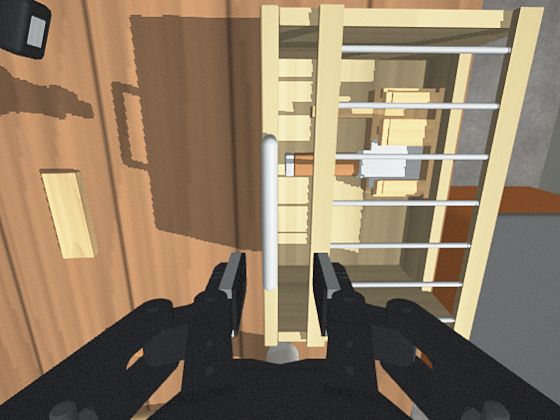

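The wrist view shows the bar at column 270 and the door shut and vertical. The scraper is home in the wide slot, with its steel end at (290,165) and blade at (380,160). The gripper is clear of everything.

```bash
python3 -c "
from station import workorder
print(workorder.job_done())"
```

```text
the job is handed in; nothing more can be done
None
```

The job is handed in at about 19 s on the clock. My last images show the scraper's blade about 60 mm into the wide slot, the door shut and the gripper clear; I don't have the judge's result.

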